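# Pack the serving caddy for a fish supper outside

### The arm

A 6-joint arm with a two-finger parallel gripper is mounted at the origin on a cart in front of the work surface, level with it; the furniture and walls round the work are solid. World frame = base frame: x ahead of the robot, y to its left, z up, the work surface at z = 0. Lengths are in mm, angles in rad, forces in N, time in s.
With the tool pointing down it reaches from about 275 to 750 mm from the base axis. Payload 10.2 kg.
Tool frame: the origin (TCP) lies at the very end of the fingers, on their centre line; the grasp point (between the pads) lies 19 mm behind it; z points along the fingers, y is the line along which they close (so a half turn about z gives the same grasp; the last joint's range is limited). The gripper opens to 85 mm and grips with 20 to 120 N. Pads are 22 mm wide; open, the fingers measure 114 mm over their backs; the gripper's body (76 mm by 85 mm) begins 54 mm behind the grasp point. The pads swing forward as they close: fully open they stand 13 mm farther back than shut.
Start: joints at [0.995, 0.313, 1.498, -0, 1.331, -0.223], TCP at [181.414, 492.666, 209.494] pointing down, gripper open.
Joint ranges: [-2.94, 2.94], [-0.97, 2.17], [0.19, 2.56], [-1.23, 4.37], [0.02, 3.11], [-2.88, 2.88]. Speed limits (rad/s): [2.39, 2.39, 3.01, 3.14, 3.14, 3.14].

### API

Orientations are given as a unit quaternion [w, x, y, z].
In Python, from rig import ctrl gives the robot as it stands.
- The arm moves only by the shell command python3 -m inch 'ROWS' [OPENING] [FORCE]. ROWS is text: rows parted by semicolons, each of 6 numbers parted by spaces: the shift along the tool's x, y, z in mm, then the turn, a rotation vector about the tool's x, y, z in units of 6 degrees (1.0 is 6 degrees). A call has exactly 10 rows; each row shifts and turns the commanded pose from where the row before left it, along the tool's axes as they then stand; what a row does not reach is not made up. A row lasts 1/12 s, in which the tool goes at most 41.7 mm and 7.16 degrees, less where a joint would pass 70% of its speed; a pose out of reach is approached as far as the arm can. A call with a gripper value outside its range is refused whole. OPENING is the opening, from 0 (shut) to 1 (fully open), set as the call begins (- or left out, the last holds). The fingers move at their own pace and stop on an object; FORCE is the grip in N (left out, the last holds). Time passes only in rows, so rows that do not move let the fingers close, or fill a call up. It gives the time, the measured TCP pose, the force, the opening and the grip force at its end, in the units of the state.
- ctrl.sense(): the state, without advancing time (a new reading comes with each control period).
- ctrl.capture(name): name is "scene" or "top"; returns a dict with "image" (420x560x3 uint8, red, green, blue), "intrinsics" (3x3 intrinsics, pixels), "rvec" (rotation vector, rad) and "tvec" (3), from world to camera coordinates, as OpenCV has them. Camera axes: x right, y down, z forward; pixel columns grow to the right and rows downward; lengths in mm; the calibration is good to about 2 mm. A picture is of the moment at which its call begins. There is no depth.
- ctrl.finish_job(): hands the job in; it is judged then, once.
The state is a dict: "time_s": time; "joints": joint angles; "dq": joint speeds; "tau": joint torques, N m; "eef_pos": TCP position; "ee_rot": TCP orientation; "force": force on the tool from outside, world axes, zero at the start; "wrist_torque": the same for the moment, N m; "grip_width": opening from 0.0 (shut) to 1.0 (fully open); "grip_force": force on a finger pad.
Only numpy, scipy, OpenCV 4.12 (cv2) and the standard library are available. Lean on these libraries where they do the work, as an engineer would, in place of code of your own. Each camera call takes 0.05 s, during which the arm holds its last target. There are 200 camera calls.

### The job

Pack the wooden caddy for a fish supper outside: stand the drinks can in the wide deep well, one of the two green-lidded herb jars beside the caddy in each narrow well, and lay the lemon in the shallow white hollow. The brown-lidded jar and the little dropper bottle of medicine among them do not go along, nor do the jars in the far corner: leave them standing where they are. Set each thing down in its place rather than letting it fall, and do not knock anything over.

Things in the scene. Friction and masses are not known exactly. Their poses are not given: they have to be found in the camera images.
- can_mid (a point): Full orange drinks can with silver top, 66 mm diameter, 114 mm tall, 0.35 kg, stands upright on the worktop. Point: on its axis, half-way up (57 mm above its foot); z along its axis. Note: wall cabinets hang above the back of the worktop; their handles start at x = 0.57 (0.52 m up), their doors at x = 0.61 (0.47 m up): make wide swings close to the robot.
- jar_1_mid (a point): Herb jar with green lid and green label, 46 mm diameter, 106 mm tall, 0.11 kg, stands upright. Point: on its axis, 53 mm above its foot; z along its axis.
- jar_2_mid (a point): Herb jar with green lid and blue and white label, 46 mm diameter, 106 mm tall, 0.11 kg, stands upright. Point: on its axis, 53 mm above its foot; z along its axis.
- lemon_mid (a point): Yellow lemon, 78 mm long (x axis), 55 mm wide (y axis), 56 mm high (z axis), 0.11 kg, lies on its side with z up. Point: its centre, 28 mm above its support. Grasp it across its width.
- brown_jar_mid (a point): Look-alike that stays: slimmer jar with dark brown lid, 41 mm diameter, 105 mm tall, upright among the others. Point: on its axis, 53 mm above its foot.
- dropper_mid (a point): Look-alike that stays: small brown dropper bottle with black pipette cap, 33 mm diameter, 102 mm tall, light (70 g). Point: on its axis, 51 mm above its foot. (The caddy's dark tray, not listed, is 228 mm square with a 26 mm rim and low brass handles on two sides.)
- can_block: pale wooden block 104 x 104 mm, 44 mm high, one of four that sit side by side (centres 105 mm apart, in an order that changes) in the dark wooden tray of the caddy; fixed. It has the wide deep cork-floored well for the can: 84 mm diameter, 32 mm deep, flat floor 12 mm above the origin. Origin: centre of the block's underside, 6 mm above the worktop, straight below the well's centre; z up.
- jar_block_a: pale wooden block 104 x 104 mm, 44 mm high, one of four that sit side by side (centres 105 mm apart, in an order that changes) in the dark wooden tray of the caddy; fixed. It has a narrow cork-floored well for a green-lidded jar: 64 mm diameter, 32 mm deep, flat floor 12 mm above the origin. Either jar may go in a or b. Origin: centre of the block's underside, 6 mm above the worktop, straight below the well's centre; z up.
- jar_block_b: pale wooden block 104 x 104 mm, 44 mm high, one of four that sit side by side (centres 105 mm apart, in an order that changes) in the dark wooden tray of the caddy; fixed. It has a narrow cork-floored well for a green-lidded jar: 64 mm diameter, 32 mm deep, flat floor 12 mm above the origin. Either jar may go in a or b. Origin: centre of the block's underside, 6 mm above the worktop, straight below the well's centre; z up.
- lemon_block: pale wooden block 104 x 104 mm, 44 mm high, one of four that sit side by side (centres 105 mm apart, in an order that changes) in the dark wooden tray of the caddy; fixed. It has the shallow, white-lined hollow for the lemon: 94 mm diameter, 9 mm deep, flat floor 35 mm above the origin. The lemon may lie in any direction. Origin: centre of the block's underside, 6 mm above the worktop, straight below the well's centre; z up.
There are look-alikes about, which are no part of the job. What is shaped like the part that bears dropper_mid but pink or turquoise is not meant.

How it is judged (in metres and radians):
At the end, for the whole second after the job is handed in: Can, both green-lidded jars and lemon rest on the floors of their own wells (centres within 13 mm of the axis, heights within 6 mm; can and jars upright within 7 degrees); brown-lidded jar and dropper bottle stand upright within 25 mm of where they were; all at rest (horizontal distance between can_mid and can_block below 0.013 m and z of can_mid in the frame of can_block between 0.063 and 0.075 m and ((horizontal distance between jar_1_mid and jar_block_a below 0.013 m and z of jar_1_mid in the frame of jar_block_a between 0.059 and 0.071 m) or (horizontal distance between jar_1_mid and jar_block_b below 0.013 m and z of jar_1_mid in the frame of jar_block_b between 0.059 and 0.071 m)) and ((horizontal distance between jar_2_mid and jar_block_a below 0.013 m and z of jar_2_mid in the frame of jar_block_a between 0.059 and 0.071 m) or (horizontal distance between jar_2_mid and jar_block_b below 0.013 m and z of jar_2_mid in the frame of jar_block_b between 0.059 and 0.071 m)) and horizontal distance between lemon_mid and lemon_block below 0.013 m and z of lemon_mid in the frame of lemon_block between 0.057 and 0.069 m and angle between each of can_mid, jar_1_mid, jar_2_mid, brown_jar_mid, dropper_mid's own z axis and vertical below 0.12 rad and distance of each of brown_jar_mid, dropper_mid from where it was at the start of the episode below 0.025 m and linear speed of each of can, jar_1, jar_2, lemon below 0.02 m/s); the robot touches nothing.
It fails at once if a thing to be packed is dropped: it falls freely faster than 0.9 m/s (a fall of about 4 cm) ((contact force between the fingers and can below 0.05 N and linear speed of can above 0.9 m/s) or (contact force between the fingers and jar_1 below 0.05 N and linear speed of jar_1 above 0.9 m/s) or (contact force between the fingers and jar_2 below 0.05 N and linear speed of jar_2 above 0.9 m/s) or (contact force between the fingers and lemon below 0.05 N and linear speed of lemon above 0.9 m/s)).
It fails at once if the can or a jar, the dropper bottle or the brown-lidded jar is knocked over (angle between any of can_mid, jar_1_mid, jar_2_mid, brown_jar_mid, dropper_mid's own z axis and vertical above 1 rad).
It fails at once if the brown-lidded jar or the dropper bottle is taken away from its place (more than 60 mm) (distance of any of brown_jar_mid, dropper_mid from where it was at the start of the episode above 0.06 m).
It also fails if it takes over 120 s, if anything falls off the work surface, if the arm or the gripper's body presses on something with over 40 N, if the wrist force passes 120 N, or if a joint passes its speed limit or range.

## Working session

There is one attempt and no reset: what is moved stays moved. The work goes in short steps, Python scripts to look and compute and a shell command to move; the robot and the scene stay as the last step left them, time stands still between calls to the robot, and variables do not carry over. Pictures are saved under pics/ and viewed, at most 14 in all, crops included, and the job is handed in when it is done.

```bash
ls; mkdir -p pics; python3 - <<'E'
from rig import ctrl
import cv2,pickle
s=ctrl.sense();print({k:s[k] for k in('time_s','eef_pos','ee_rot','grip_width','force')})
for n in('scene','top'):
    c=ctrl.capture(n);pickle.dump(c,open(n+'.pkl','wb'))
    cv2.imwrite(f'pics/{n}0.png',cv2.resize(c['image'][:,:,::-1],(800,600),interpolation=cv2.INTER_CUBIC))
    print(c['intrinsics'],c['rvec'],c['tvec'])
E
```

```text
pics
{'time_s': 0.0, 'eef_pos': array([181.25460851, 492.40884239, 208.93624464]), 'ee_rot': array([-2.54526317e-04,  1.75483805e-01,  9.84482101e-01, -6.01263789e-04]), 'grip_width': 0.9940418665949375, 'force': array([ 0.20600072,  0.15599793, -0.04383922])}
[[444.08652603   0.         278.97789695]
 [  0.         444.08652603 209.23556547]
 [  0.           0.           1.        ]] [ 2.08728662 -1.21286614  0.53240819] [-203.21306195  289.50900662  949.53880645]
[[468.03878147   0.         280.79478976]
 [  0.         468.03878147 204.02728386]
 [  0.           0.           1.        ]] [ 2.1444942  -2.13391541  0.14372405] [  -6.39927355  409.59975736 1235.58049886]
```

View pics/scene0.png

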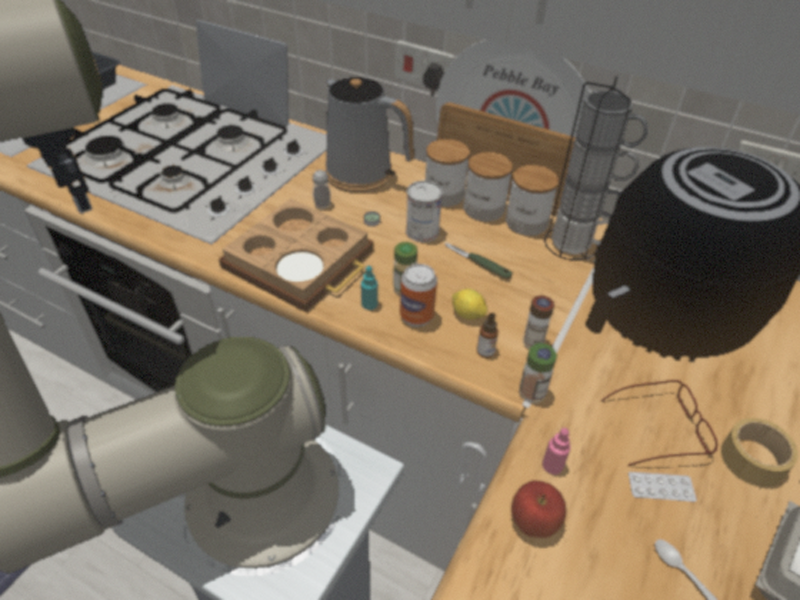

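View pics/top0.png

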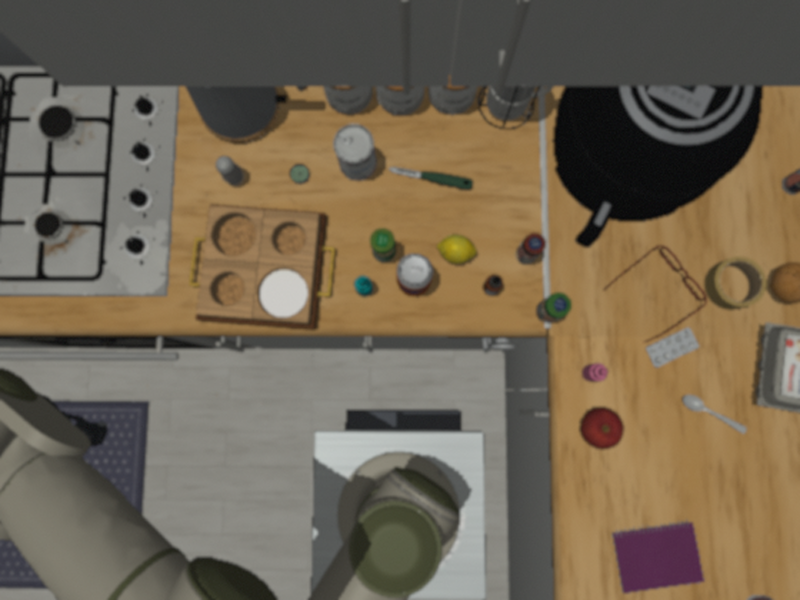

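The scene view shows the caddy at about (295,250) with the white hollow nearest the robot. The can is at (418,295), green-label jar (405,265), lemon (470,306), dropper (488,335), brown-lid jar (540,320), and the second green-lid jar (538,370). The top view shows the same things.

```bash
python3 - <<'E'
import cv2,pickle
for n,(x0,x1,y0,y1),f in(('top',(130,260,135,235),6),('top',(240,400,150,230),5),('scene',(240,400,150,285),4.4)):
    im=pickle.load(open(n+'.pkl','rb'))['image'][y0:y1,x0:x1,::-1]
    im=cv2.resize(im,None,fx=f,fy=f,interpolation=cv2.INTER_CUBIC)
    for u in range(x0,x1,10):
        cv2.line(im,(int((u-x0)*f),0),(int((u-x0)*f),6),(255,255,255),1)
        if u%20==0: cv2.putText(im,str(u),(int((u-x0)*f),16),0,.4,(255,255,255),1)
    for v in range(y0,y1,10):
        cv2.line(im,(0,int((v-y0)*f)),(6,int((v-y0)*f)),(255,255,255),1)
        cv2.putText(im,str(v),(8,int((v-y0)*f)+4),0,.35,(255,255,255),1)
    cv2.imwrite(f'pics/{n}_{x0}.png',im)
E
```

```text
(no output)
```

View pics/top_130.png

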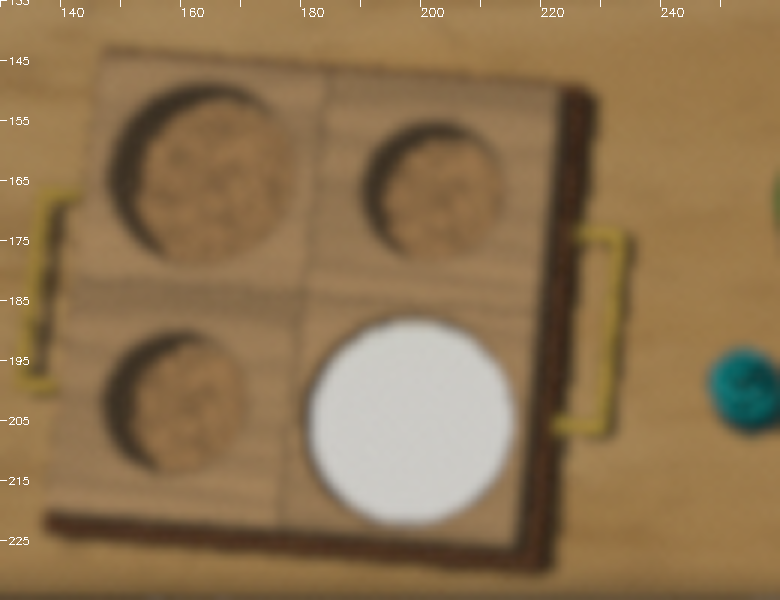

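View pics/top_240.png

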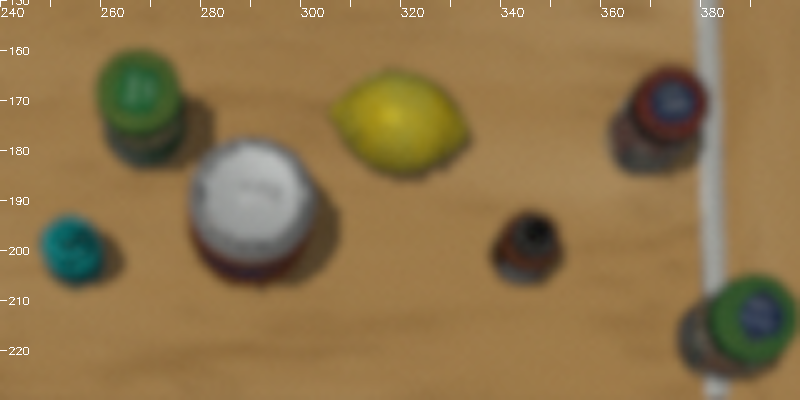

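View pics/scene_240.png

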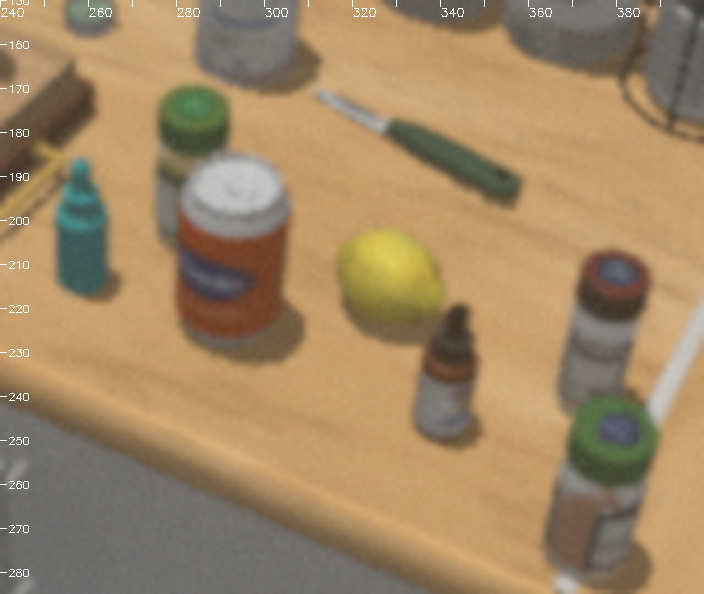

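Crops show, in native top pixels: wells at can (163.3,164), jar (202.3,167) and (159.2,202), lemon hollow (198.5,205.2). Object tops are at jar1 (267.8,168.2), can (290.4,187.6), lemon (320,174.6), brown jar (374,170.8), dropper (347.4,196.2) and jar2 (390.8,213.8).

```bash
cat > h.py <<'E'
import numpy as np,cv2,pickle
from scipy.spatial.transform import Rotation as R
def ray(c,uv,z):
    Rm=cv2.Rodrigues(np.array(c['rvec'],float))[0];o=-Rm.T@np.ravel(c['tvec'])
    d=Rm.T@np.linalg.inv(c['intrinsics'])@[uv[0],uv[1],1.];return (o+d*(z-o[2])/d[2])[:2].round(1)
def proj(c,p): return cv2.projectPoints(np.array(p,float).reshape(-1,1,3),np.array(c['rvec'],float),np.array(c['tvec'],float),c['intrinsics'],None)[0][:,0].round(1)
def togo(p,yaw=None):
    """rows in tool axes from the current pose to point p (mm)"""
    from rig import ctrl
    s=ctrl.sense();q=s['ee_rot'];r=R.from_quat([q[1],q[2],q[3],q[0]])
    return r.inv().apply(np.array(p)-s['eef_pos']).round(1)
def yaw_y():
    from rig import ctrl
    q=ctrl.sense()['ee_rot'];m=R.from_quat([q[1],q[2],q[3],q[0]]).as_matrix();return m.round(3)
E
python3 - <<'E'
from h import *
T,S=[pickle.load(open(n+'.pkl','rb')) for n in('top','scene')]
for n,t,s,z in [('jar1',(267.8,168.2),(284.3,174.5),106),('can',(290.4,187.6),(293.9,192.5),114),('lemon',(320,174.6),(328.6,212.7),28),('ltip1',(305.8,172),None,28),('ltip2',(334,177),None,28),
 ('brown',(374,170.8),(379.3,211.8),105),('drop',(347.4,196.2),(344.1,220.9),102),('jar2',(390.8,213.8),(379.3,247),106),('turq',(254.6,199),None,80),
 ('Wcan',(163.3,164),None,50),('Wa',(202.3,167),None,50),('Wb',(159.2,202),None,50),('Wl',(198.5,205.2),None,50)]:
    print(n,ray(T,t,z),ray(S,s,z) if s else '')
print(yaw_y())
E
```

```text
jar1 [491.4  28.6] [491.3  27.8]
can [439.4 -29.6] [433.  -31.8]
lemon [ 491.6 -111. ] [ 494.2 -110.1]
ltip1 [498.8 -72.2] 
ltip2 [ 485.1 -149.1] 
brown [ 485.6 -243.8] [ 486.6 -243.3]
drop [ 419.9 -175.1] [ 416.3 -179.2]
jar2 [ 374.6 -283.3] [ 376.5 -283.2]
turq [415.2  63.2] 
Wcan [514.8 313.7] 
Wa [506.8 207.8] 
Wb [410.9 320.3] 
Wl [402.6 214.8] 
[[-0.938  0.346 -0.001]
 [ 0.346  0.938 -0.001]
 [ 0.    -0.001 -1.   ]]
```

```bash
python3 -m inch '0 0 0 0 0 1.15; 0 0 0 0 0 1.15; 0 0 0 0 0 1.15; 0 0 0 0 0 1.15; 0 0 0 0 0 1.15; 0 0 0 0 0 1.15; 0 0 0 0 0 1.15; 0 0 0 0 0 1.15; 0 0 0 0 0 1.15; 0 0 0 0 0 1.15' 1 40
python3 -m inch '0 0 0 0 0 0.9; 0 0 0 0 0 0.9; 0 0 0 0 0 0; 0 0 0 0 0 0; 0 0 0 0 0 0; 0 0 0 0 0 0; 0 0 0 0 0 0; 0 0 0 0 0 0; 0 0 0 0 0 0; 0 0 0 0 0 0'
python3 -c "
from h import *
print(yaw_y(),togo([437,-30.5,200]))"
```

```text
time_s: 0.93
eef_pos: [181.3, 492.5, 209.2]
ee_rot: [0.0, 0.704, 0.71, -0.0]
force: [0.2, 0.1, 0.9]
grip_width: 1.0
grip_force: 0.0
time_s: 1.77
eef_pos: [181.4, 492.7, 209.5]
ee_rot: [0.0, 0.766, 0.643, -0.0]
force: [-0.7, 0.3, -0.2]
grip_width: 0.999
grip_force: 0.0
[[ 0.174  0.985 -0.   ]
 [ 0.985 -0.174 -0.   ]
 [-0.    -0.    -1.   ]] [-470.8  342.5    9.5]
```

```bash
python3 -m inch '-15 11 0 0 0 0; -29 21 0 0 0 0; -29 21 0 0 0 0; -29 21 0 0 0 0; -29 21 0 0 0 0; -29 21 0 0 0 0; -29 21 0 0 0 0; -29 21 0 0 0 0; -29 21 0 0 0 0; -29 21 0 0 0 0' >/dev/null
python3 -m inch '-29 21 0 0 0 0; -29 21 0 0 0 0; -29 21 0 0 0 0; -29 21 0 0 0 0; -29 21 0 0 0 0; -29 21 0 0 0 0; -15 10 0 0 0 0; -6 6 0 0 0 0; 0 0 0 0 0 0; 0 0 0 0 0 0' 
python3 -c "
from h import *
from rig import ctrl
print(yaw_y()[0],togo([437,-30.5,60]))
T=ctrl.capture('top');S=ctrl.capture('scene')
a=cv2.resize(T['image'][130:230,230:370],None,fx=4,fy=4,interpolation=2);b=cv2.resize(S['image'][100:240,220:360],(560,560),interpolation=2)[:200*2+160]
print(proj(T,[[437,-30.5,114],[437,-30.5,0]]),proj(S,[[437,-30.5,114]]))
cv2.imwrite('pics/can1.png',cv2.resize(np.hstack([cv2.resize(a,(400,286)),cv2.resize(b,(286,286))]),None,fx=1.16,fy=1.16)[:,:,::-1])
"
```

```text
time_s: 3.43
eef_pos: [436.0, -29.9, 209.4]
ee_rot: [-0.0, 0.766, 0.643, -0.0]
force: [-0.7, -0.0, -0.9]
grip_width: 0.999
grip_force: 0.0
[ 0.174  0.985 -0.   ] [ -0.5   1.2 149.4]
[[290.8 188.5]
 [290.4 195.9]] [[294.2 191.4]]
```

View pics/can1.png

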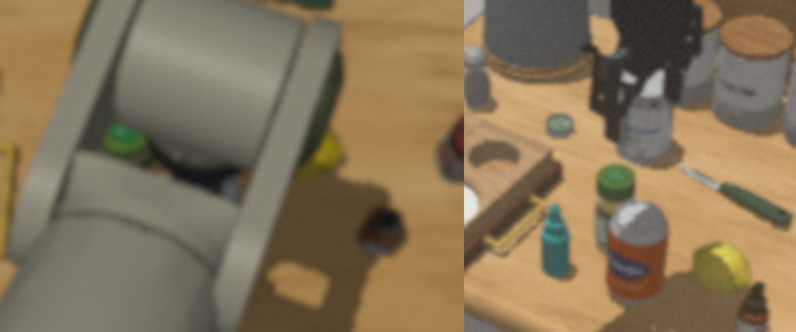

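The top camera is hidden by the arm. The scene view shows the gripper hovering over the can, which is still upright, and the estimate reprojects within 1 px. Descend and grip.

```bash
python3 -m inch '0 1 15 0 0 0; 0 0 25 0 0 0; 0 0 25 0 0 0; 0 0 25 0 0 0; 0 0 20 0 0 0; 0 0 15 0 0 0; 0 0 12 0 0 0; 0 0 8 0 0 0; 0 0 4 0 0 0; 0 0 0 0 0 0' 
python3 -m inch '0 0 0 0 0 0; 0 0 0 0 0 0; 0 0 0 0 0 0; 0 0 0 0 0 0; 0 0 0 0 0 0; 0 0 0 0 0 0; 0 0 0 0 0 0; 0 0 0 0 0 0; 0 0 0 0 0 0; 0 0 0 0 0 0' 0 50
```

```text
time_s: 4.37
eef_pos: [437.0, -30.2, 60.3]
ee_rot: [-0.0, 0.766, 0.643, -0.0]
force: [0.1, 0.6, -0.1]
grip_width: 0.996
grip_force: 0.0
time_s: 5.2
eef_pos: [437.9, -30.9, 61.8]
ee_rot: [0.001, 0.766, 0.643, 0.001]
force: [-2.0, 2.2, 9.8]
grip_width: 0.743
grip_force: 52.6
```

```bash
python3 -m inch '0 0 -6 0 0 0; 0 0 -12 0 0 0; 0 0 -18 0 0 0; 0 0 -20 0 0 0; 0 0 -20 0 0 0; 0 0 -20 0 0 0; 0 0 -18 0 0 0; 0 0 -12 0 0 0; 0 0 -6 0 0 0; 0 0 0 0 0 0' 
python3 -m inch '8 0 0 0 0 0; 16 1 0 0 0 0; 24 1 0 0 0 0; 28 2 0 0 0 0; 28 2 0 0 0 0; 28 2 0 0 0 0; 28 2 0 0 0 0; 28 1 0 0 0 0; 28 1 0 0 0 0; 28 1 0 0 0 0' >/dev/null
python3 -m inch '28 1 0 0 0 0; 28 1 0 0 0 0; 24 1 0 0 0 0; 16 1 0 0 0 0; 8 0 0 0 0 0; 4 0 0 0 0 0; 0 0 0 0 0 0; 0 0 0 0 0 0; 0 0 0 0 0 0; 0 0 0 0 0 0' 
python3 -c "
from h import *
from rig import ctrl
print(yaw_y()[0],togo([514.9,312.8,79]))
S=ctrl.capture('scene');T=ctrl.capture('top')
p=[514.9,312.8,79]
p=ctrl.sense()['eef_pos'];print(p,proj(S,[[p[0],p[1],p[2]-61],[p[0],p[1],p[2]+53]]),proj(S,[[514.9,312.8,50]]))
a=cv2.resize(S['image'][80:220,130:290],(800,600*700//600),interpolation=2)[:600]
cv2.imwrite('pics/can2.png',a[:,:,::-1])
"
```

```text
time_s: 6.03
eef_pos: [437.6, -30.9, 193.6]
ee_rot: [0.001, 0.766, 0.643, 0.001]
force: [1.1, -0.0, -2.7]
grip_width: 0.737
grip_force: 56.0
time_s: 7.7
eef_pos: [515.3, 312.2, 192.6]
ee_rot: [0.0, 0.766, 0.642, 0.0]
force: [-0.5, -0.8, -3.3]
grip_width: 0.738
grip_force: 56.0
[0.175 0.985 0.   ] [  0.6  -0.5 113.6]
[515.30443928 312.38408626 192.67425792] [[202.4 130.8]
 [198.1  95.7]] [[204.9 153.4]]
```

View pics/can2.png

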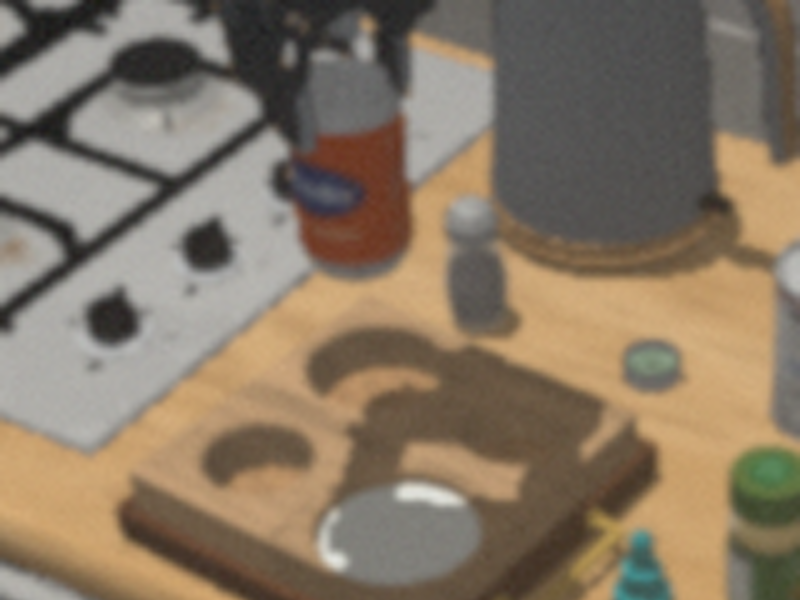

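The can hangs upright above the deep well, its foot centre at crop (356,265) against an expected 362. That is about 2 mm to the left, so I nudge and lower.

```bash
python3 -m inch '-1.5 0 10 0 0 0; 0 0 18 0 0 0; 0 0 20 0 0 0; 0 0 18 0 0 0; 0 0 15 0 0 0; 0 0 10 0 0 0; 0 0 7 0 0 0; 0 0 5 0 0 0; 0 0 4 0 0 0; 0 0 3 0 0 0'
python3 -m inch '0 0 1.5 0 0 0; 0 0 1 0 0 0; 0 0 0.7 0 0 0; 0 0 0 0 0 0; 0 0 0 0 0 0; 0 0 0 0 0 0; 0 0 0 0 0 0; 0 0 0 0 0 0; 0 0 0 0 0 0; 0 0 0 0 0 0'
```

```text
time_s: 8.63
eef_pos: [515.2, 311.5, 82.6]
ee_rot: [0.0, 0.766, 0.643, 0.0]
force: [0.4, 0.3, -3.6]
grip_width: 0.736
grip_force: 56.0
time_s: 9.47
eef_pos: [515.3, 311.5, 80.0]
ee_rot: [0.0, 0.766, 0.643, 0.0]
force: [-1.6, -2.0, 5.9]
grip_width: 0.739
grip_force: 56.9
```

```bash
python3 -m inch '0 0 0 0 0 0; 0 0 0 0 0 0; 0 0 0 0 0 0; 0 0 0 0 0 0; 0 0 0 0 0 0; 0 0 0 0 0 0; 0 0 0 0 0 0; 0 0 0 0 0 0; 0 0 0 0 0 0; 0 0 0 0 0 0' 1
python3 -m inch '0 0 -5 0 0 0; 0 0 -10 0 0 0; 0 0 -18 0 0 0; 0 0 -20 0 0 0; 0 0 -20 0 0 0; 0 0 -20 0 0 0; 0 0 -18 0 0 0; 0 0 -12 0 0 0; 0 0 -5 0 0 0; 0 0 0 0 0 0' 
python3 -c "
from h import *
print(togo([491.4,28.3,58]))"
```

```text
time_s: 10.3
eef_pos: [515.0, 311.4, 79.3]
ee_rot: [0.0, 0.766, 0.643, 0.0]
force: [-0.4, 0.4, -1.0]
grip_width: 0.997
grip_force: 0.0
time_s: 11.13
eef_pos: [515.4, 311.6, 209.0]
ee_rot: [0.0, 0.766, 0.643, 0.001]
force: [0.8, -0.4, 0.1]
grip_width: 0.998
grip_force: 0.0
[-283.3   25.3  150.7]
```

```bash
python3 -m inch '-13 1 0 0 0 0; -25 2 0 0 0 0; -34 3 0 0 0 0; -34 3 0 0 0 0; -34 3 0 0 0 0; -34 3 0 0 0 0; -34 3 0 0 0 0; -34 3 0 0 0 0; -26 3 0 0 0 0; -15 1 0 0 0 0' >/dev/null
python3 -m inch '0 0 12 0 0 0; 0 0 25 0 0 0; 0 0 25 0 0 0; 0 0 25 0 0 0; 0 0 20 0 0 0; 0 0 15 0 0 0; 0 0 13 0 0 0; 0 0 10 0 0 0; 0 0 5 0 0 0; 0 0 0 0 0 0' 
python3 -c "
from h import *
from rig import ctrl
print(togo([491.4,28.3,58]))
S=ctrl.capture('scene')
cv2.imwrite('pics/jar1.png',cv2.resize(S['image'][75:225,145:345],(800,600),interpolation=2)[:,:,::-1])"
```

```text
time_s: 12.8
eef_pos: [489.8, 28.4, 56.3]
ee_rot: [-0.001, 0.766, 0.643, -0.001]
force: [-0.4, 0.5, 0.0]
grip_width: 0.995
grip_force: 0.0
[ 0.1  1.6 -1.7]
```

View pics/jar1.png

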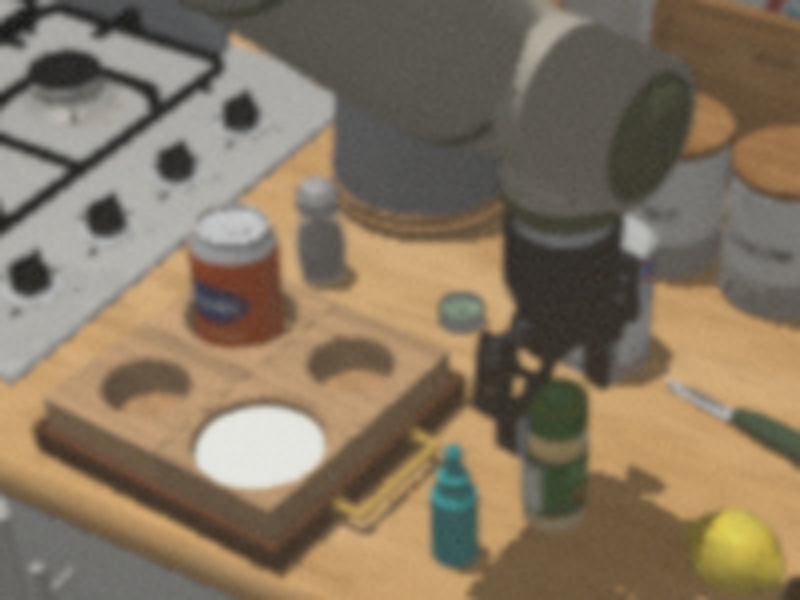

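```bash
python3 -c "
from h import *
S=pickle.load(open('scene.pkl','rb'))
print((proj(S,[[440,37,56],[541,19,56],[489.8,28.4,106],[489.8,28.4,0]])-[145,75])*4)"
```

```text
[[506.8 492.8]
 [600.  417.2]
 [555.2 398.8]
 [551.2 512.8]]
```

The can stands in its well and the jar sits between the fingers, both clear at (512,440) and (600,375). I go 8 mm lower for a fuller grip.

```bash
python3 -m inch '0 1.5 3 0 0 0; 0 0 3 0 0 0; 0 0 2 0 0 0; 0 0 0 0 0 0; 0 0 0 0 0 0; 0 0 0 0 0 0; 0 0 0 0 0 0; 0 0 0 0 0 0; 0 0 0 0 0 0; 0 0 0 0 0 0' 
python3 -m inch '0 0 0 0 0 0; 0 0 0 0 0 0; 0 0 0 0 0 0; 0 0 0 0 0 0; 0 0 0 0 0 0; 0 0 0 0 0 0; 0 0 0 0 0 0; 0 0 0 0 0 0; 0 0 0 0 0 0; 0 0 0 0 0 0' 0 40
python3 -m inch '0 0 -6 0 0 0; 0 0 -12 0 0 0; 0 0 -18 0 0 0; 0 0 -20 0 0 0; 0 0 -20 0 0 0; 0 0 -20 0 0 0; 0 0 -16 0 0 0; 0 0 -12 0 0 0; 0 0 -6 0 0 0; 0 0 0 0 0 0' 
python3 -c "
from h import *
print(togo([507.4,208,66.5]))"
```

```text
time_s: 13.68
eef_pos: [491.9, 28.1, 49.3]
ee_rot: [0.0, 0.766, 0.643, 0.0]
force: [-0.2, 0.7, 0.3]
grip_width: 0.999
grip_force: 0.0
time_s: 14.52
eef_pos: [492.0, 28.1, 49.4]
ee_rot: [0.0, 0.766, 0.643, 0.0]
force: [0.7, 0.8, 4.3]
grip_width: 0.514
grip_force: 40.5
time_s: 15.35
eef_pos: [492.1, 28.1, 180.2]
ee_rot: [0.001, 0.766, 0.643, 0.001]
force: [-0.9, -0.3, -1.4]
grip_width: 0.517
grip_force: 40.9
[179.8 -16.4 113.7]
```

```bash
python3 -m inch '8 -1 0 0 0 0; 18 -2 0 0 0 0; 26 -2 0 0 0 0; 29 -2 0 0 0 0; 29 -3 0 0 0 0; 28 -2 0 0 0 0; 22 -2 0 0 0 0; 12 -1 0 0 0 0; 8 -1 0 0 0 0; 0 0 0 0 0 0'
python3 -c "
from h import *
from rig import ctrl
print(togo([507.4,208,67.3]))
S=ctrl.capture('scene');p=ctrl.sense()['eef_pos']
print((proj(S,[[p[0],p[1],p[2]-49],[507.4,208,50]])-[130,80])*5)
cv2.imwrite('pics/jar1b.png',cv2.resize(S['image'][80:200,150:310],(640,480),interpolation=2)[:,:,::-1])
print((proj(S,[[p[0],p[1],p[2]-49],[507.4,208,50]])-[150,80])*4)
"
```

```text
time_s: 16.18
eef_pos: [507.0, 209.0, 178.6]
ee_rot: [-0.0, 0.766, 0.643, -0.001]
force: [-0.4, 0.5, -0.4]
grip_width: 0.517
grip_force: 40.9
[ -0.9   0.7 111.3]
[[505.  319. ]
 [513.  429.5]]
[[324.  255.2]
 [330.4 343.6]]
```

View pics/jar1b.png

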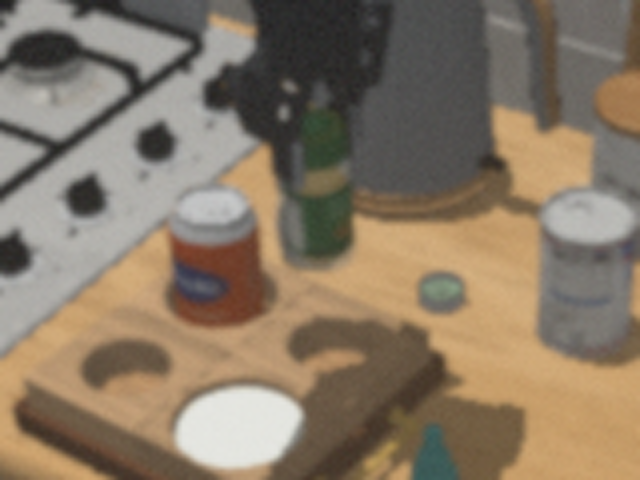

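```bash
cat >> h.py <<'E'
def circ(im,c,x,y,z,d,x0,y0,f,col):
    a=np.linspace(0,6.28,60);P=np.c_[x+d/2*np.cos(a),y+d/2*np.sin(a),0*a+z]
    q=((proj(c,P)-[x0,y0]+.5)*f).astype(np.int32);cv2.polylines(im,[q],True,col,1)
E
python3 - <<'E'
from h import *
from rig import ctrl
out=[]
p=ctrl.sense()['eef_pos']
for n,(x0,y0) in(('scene',(175,85)),('top',(140,130))):
    c=ctrl.capture(n);f=6
    im=cv2.resize(np.ascontiguousarray(c['image'][y0:y0+95,x0:x0+66,::-1]),None,fx=f,fy=f,interpolation=2)
    for x,y,z,d,k in [(514.9,312.8,132,54,(0,255,0)),(514.9,312.8,18+0,66,(0,255,0)),(507.4,208,50,64,(255,255,0)),(514.9,312.8,50,84,(255,255,0)),(p[0],p[1],p[2]-49,46,(255,0,255)),(p[0],p[1],p[2]+57,46,(255,0,255))]:
        circ(im,c,x,y,z,d,x0,y0,f,k)
    out.append(im)
cv2.imwrite('pics/ov.png',np.hstack(out))
E
```

```text
(no output)
```

View pics/ov.png

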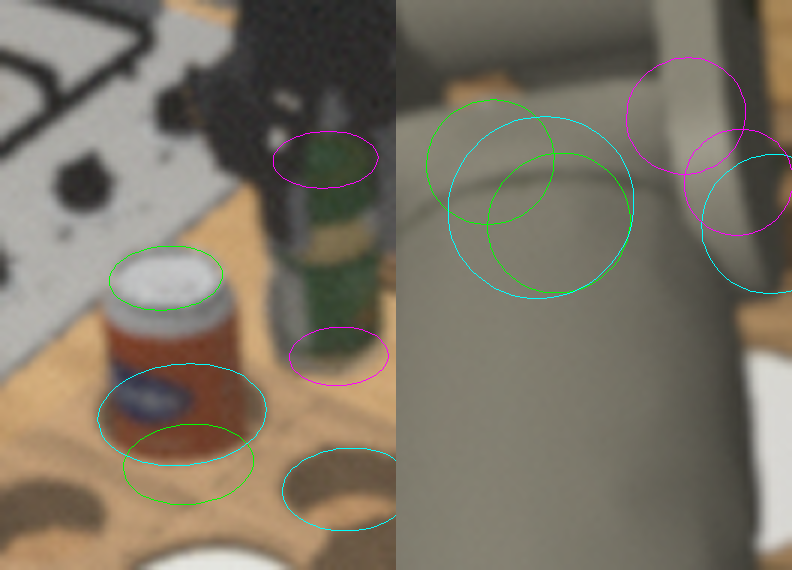

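The overlay shows the can's top matching the prediction. The held jar's foot sits about 2 px left of prediction (325 vs 338) with a slight lean, so its foot is several mm towards +y. I shift -5 mm in y and lower gently.

```bash
python3 -m inch '-3 0.7 10 0 0 0; -2.5 0 18 0 0 0; 0 0 20 0 0 0; 0 0 18 0 0 0; 0 0 15 0 0 0; 0 0 10 0 0 0; 0 0 7 0 0 0; 0 0 5 0 0 0; 0 0 3 0 0 0; 0 0 1.5 0 0 0'
python3 -m inch '0 0 1 0 0 0; 0 0 1 0 0 0; 0 0 0.5 0 0 0; 0 0 0 0 0 0; 0 0 0 0 0 0; 0 0 0 0 0 0; 0 0 0 0 0 0; 0 0 0 0 0 0; 0 0 0 0 0 0; 0 0 0 0 0 0'
```

```text
time_s: 17.17
eef_pos: [507.4, 202.5, 71.8]
ee_rot: [0.0, 0.766, 0.643, 0.0]
force: [0.7, -0.5, -0.9]
grip_width: 0.512
grip_force: 40.9
time_s: 18.0
eef_pos: [507.1, 202.6, 69.3]
ee_rot: [0.0, 0.766, 0.643, 0.0]
force: [-0.3, -0.8, -0.5]
grip_width: 0.513
grip_force: 40.9
```

```bash
python3 -m inch '0 0 0.5 0 0 0; 0 0 0.5 0 0 0; 0 0 0.5 0 0 0; 0 0 0.5 0 0 0; 0 0 0 0 0 0; 0 0 0 0 0 0; 0 0 0 0 0 0; 0 0 0 0 0 0; 0 0 0 0 0 0; 0 0 0 0 0 0'
python3 -c "
from h import *
from rig import ctrl
c=ctrl.capture('scene')
x0,y0,f=150,95,5
im=cv2.resize(np.ascontiguousarray(c['image'][y0:y0+110,x0:x0+140,::-1]),None,fx=f,fy=f,interpolation=2)
for z,d in ((18,46),(124,46),(50,64)):circ(im,c,507.4,208,z,d,x0,y0,f,(255,0,255))
cv2.imwrite('pics/jar1c.png',im)"
```

```text
time_s: 18.83
eef_pos: [507.2, 202.6, 67.5]
ee_rot: [0.0, 0.766, 0.643, 0.0]
force: [-0.4, -0.0, 3.9]
grip_width: 0.514
grip_force: 41.0
```

View pics/jar1c.png

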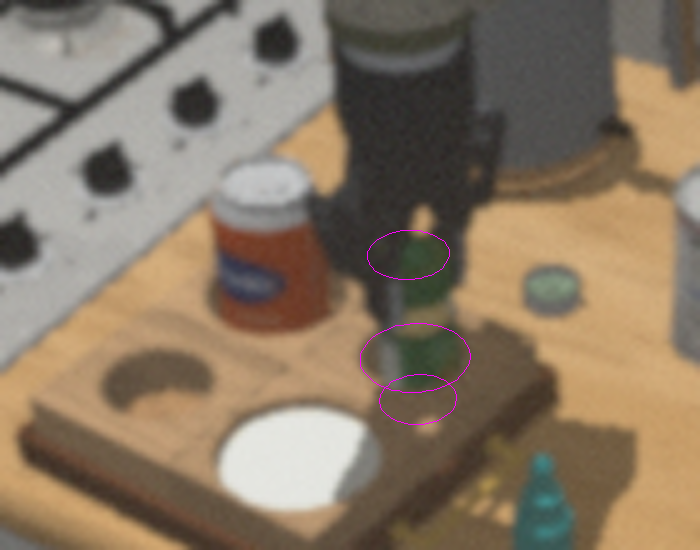

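Contact came at the expected height, and the jar's foot is inside the well, about 4 mm right of centre. I shift 3 mm back towards +y, set it down and release.

```bash
python3 -m inch '0 0 -2 0 0 0; 1.5 0 0 0 0 0; 1.5 0 0 0 0 0; 0 0 0.5 0 0 0; 0 0 0.5 0 0 0; 0 0 0.5 0 0 0; 0 0 0.3 0 0 0; 0 0 0 0 0 0; 0 0 0 0 0 0; 0 0 0 0 0 0'
python3 -m inch '0 0 0 0 0 0; 0 0 0 0 0 0; 0 0 0 0 0 0; 0 0 0 0 0 0; 0 0 0 0 0 0; 0 0 0 0 0 0; 0 0 0 0 0 0; 0 0 0 0 0 0; 0 0 0 0 0 0; 0 0 0 0 0 0' 1
python3 -m inch '0 0 -5 0 0 0; 0 0 -10 0 0 0; 0 0 -18 0 0 0; 0 0 -20 0 0 0; 0 0 -20 0 0 0; 0 0 -20 0 0 0; 0 0 -20 0 0 0; 0 0 -15 0 0 0; 0 0 -5 0 0 0; 0 0 0 0 0 0' 
python3 -c "
from h import *
print(togo([375.5,-283.3,58]))"
```

```text
time_s: 19.72
eef_pos: [507.6, 205.6, 67.5]
ee_rot: [-0.0, 0.766, 0.643, -0.0]
force: [-0.7, -0.5, 1.5]
grip_width: 0.517
grip_force: 41.1
time_s: 20.55
eef_pos: [507.7, 205.6, 67.5]
ee_rot: [-0.0, 0.766, 0.643, -0.0]
force: [0.1, -0.2, -0.4]
grip_width: 0.999
grip_force: 0.0
time_s: 21.38
eef_pos: [508.1, 205.7, 202.2]
ee_rot: [0.001, 0.766, 0.643, 0.001]
force: [-1.3, 0.4, -0.5]
grip_width: 1.003
grip_force: 0.0
[-504.7  -46.   143.5]
```

```bash
python3 -m inch '10 0 0 0 0 0; 20 -3 0 0 0 0; 31 -3 0 0 0 0; 31 -3 0 0 0 0; 31 -3 0 0 0 0; 31 -3 0 0 0 0; 31 -3 0 0 0 0; 31 -3 0 0 0 0; 31 -3 0 0 0 0; 31 -3 0 0 0 0' >/dev/null
python3 -c 0
python3 -m inch '-1 0 0 0 0 0; 0 0 0 0 0 0; 0 0 0 0 0 0; 0 0 0 0 0 0; 0 0 0 0 0 0; 0 0 0 0 0 0; 0 0 0 0 0 0; 0 0 0 0 0 0; 0 0 0 0 0 0; 0 0 0 0 0 0'
python3 -c "
from h import *
print(togo([375.5,-283.3,58]))"
```

```text
time_s: 23.05
eef_pos: [529.3, 483.0, 200.6]
ee_rot: [0.0, 0.766, 0.643, 0.0]
force: [-0.5, 0.1, 1.0]
grip_width: 1.002
grip_force: 0.0
[-781.3  -18.1  142.5]
```

I typed the wrong sign on tool x, so the arm went to +y. It stayed at 200 mm over the hob and touched nothing, so I go back.

```bash
python3 -m inch '-10 0 0 0 0 0; -22 0 0 0 0 0; -34 0 0 0 0 0; -34 -1 0 0 0 0; -34 -1 0 0 0 0; -34 -1 0 0 0 0; -34 -1 0 0 0 0; -34 -1 0 0 0 0; -34 -1 0 0 0 0; -34 -1 0 0 0 0' >/dev/null
python3 -m inch '-34 -1 0 0 0 0; -34 -1 0 0 0 0; -34 -1 0 0 0 0; -34 -1 0 0 0 0; -34 -1 0 0 0 0; -34 -1 0 0 0 0; -34 -1 0 0 0 0; -34 -1 0 0 0 0; -34 -1 0 0 0 0; -34 -1 0 0 0 0' >/dev/null
python3 -m inch '-34 -1 0 0 0 0; -34 0 0 0 0 0; -30 0 0 0 0 0; -20 0 0 0 0 0; -12 0 0 0 0 0; -6 0 0 0 0 0; 0 0 0 0 0 0; 0 0 0 0 0 0; 0 0 0 0 0 0; 0 0 0 0 0 0' 
python3 -c "
from h import *
from rig import ctrl
print(togo([375.5,-283.3,50]))
c=ctrl.capture('top');o=[]
for x0,y0,pts in ((135,130,[(514.9,312.8,132,54),(507.4,208,124,46),(410.1,320.4,50,64),(402.7,215.5,50,94)]),(330,130,[(375.5,-283.3,106,46),(485.6,-243.8,105,41),(420,-175,102,15)])):
  f=6;im=cv2.resize(np.ascontiguousarray(c['image'][y0:y0+95,x0:x0+66,::-1] if x0>200 else c['image'][y0:y0+95,x0:x0+66,::-1]),None,fx=f,fy=f,interpolation=2)
  for x,y,z,d in pts:circ(im,c,x,y,z,d,x0,y0,f,(255,0,255))
  o.append(im)
cv2.imwrite('pics/j2.png',np.hstack(o))"
```

```text
time_s: 25.55
eef_pos: [376.2, -281.0, 200.6]
ee_rot: [0.0, 0.766, 0.643, 0.0]
force: [0.5, -0.8, -0.7]
grip_width: 1.0
grip_force: 0.0
[ -2.3  -0.3 150.6]
```

View pics/j2.png

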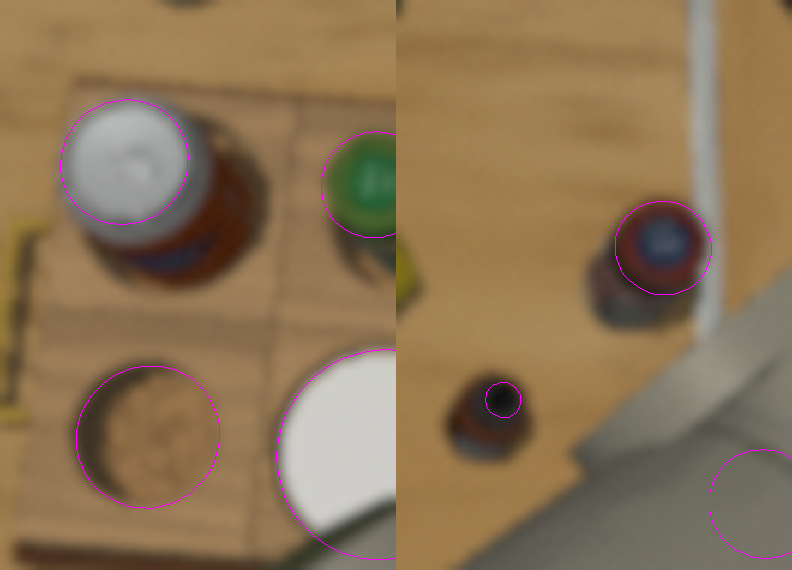

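The overlays fit: the can and jar 1 sit centred on their well axes, and the brown jar and dropper haven't moved. Now jar 2.

```bash
python3 -m inch '-2 0 12 0 0 0; 0 0 25 0 0 0; 0 0 25 0 0 0; 0 0 25 0 0 0; 0 0 20 0 0 0; 0 0 15 0 0 0; 0 0 13 0 0 0; 0 0 10 0 0 0; 0 0 5 0 0 0; 0 0 0 0 0 0' 
python3 -m inch '0 0 0 0 0 0; 0 0 0 0 0 0; 0 0 0 0 0 0; 0 0 0 0 0 0; 0 0 0 0 0 0; 0 0 0 0 0 0; 0 0 0 0 0 0; 0 0 0 0 0 0; 0 0 0 0 0 0; 0 0 0 0 0 0' 0 40
python3 -m inch '0 0 -6 0 0 0; 0 0 -12 0 0 0; 0 0 -18 0 0 0; 0 0 -22 0 0 0; 0 0 -22 0 0 0; 0 0 -22 0 0 0; 0 0 -20 0 0 0; 0 0 -15 0 0 0; 0 0 -8 0 0 0; 0 0 0 0 0 0' 
python3 -c "
from h import *
print(togo([410.1,320.4,68]))"
```

```text
time_s: 26.43
eef_pos: [375.4, -283.4, 49.9]
ee_rot: [-0.001, 0.766, 0.643, 0.0]
force: [0.2, 0.3, -0.1]
grip_width: 1.0
grip_force: 0.0
time_s: 27.27
eef_pos: [375.9, -284.3, 51.3]
ee_rot: [0.001, 0.766, 0.643, -0.0]
force: [-0.8, 0.8, 4.5]
grip_width: 0.513
grip_force: 40.2
time_s: 28.1
eef_pos: [375.9, -284.3, 197.0]
ee_rot: [0.001, 0.766, 0.643, -0.0]
force: [0.2, -0.7, -0.1]
grip_width: 0.518
grip_force: 40.8
[601.7 -71.7 127.7]
```

```bash
python3 -m inch '10 0 0 0 0 0; 20 0 0 0 0 0; 30 -4 0 0 0 0; 30 -4 0 0 0 0; 30 -4 0 0 0 0; 30 -4 0 0 0 0; 30 -4 0 0 0 0; 30 -4 0 0 0 0; 30 -4 0 0 0 0; 30 -4 0 0 0 0' >/dev/null
python3 -m inch '30 -4 0 0 0 0; 30 -4 0 0 0 0; 30 -4 0 0 0 0; 30 -4 0 0 0 0; 30 -4 0 0 0 0; 30 -4 0 0 0 0; 30 -4 0 0 0 0; 30 -4 0 0 0 0; 30 -4 0 0 0 0; 30 -4 0 0 0 0' >/dev/null
python3 -m inch '20 0 0 0 0 0; 10 0 0 0 0 0; 0 0 0 0 0 0; 0 0 0 0 0 0; 0 0 0 0 0 0; 0 0 0 0 0 0; 0 0 0 0 0 0; 0 0 0 0 0 0; 0 0 0 0 0 0; 0 0 0 0 0 0' 
python3 -c "
from h import *
from rig import ctrl
print(togo([410.1,319.4,68]))
c=ctrl.capture('scene');p=ctrl.sense()['eef_pos']
x0,y0,f=130,75,5
im=cv2.resize(np.ascontiguousarray(c['image'][y0:y0+118,x0:x0+140,::-1]),None,fx=f,fy=f,interpolation=2)
for x,y,z,d in ((p[0],p[1],p[2]-50,46),(p[0],p[1],p[2]+56,46),(410.1,320.4,50,64)):circ(im,c,x,y,z,d,x0,y0,f,(255,0,255))
cv2.imwrite('pics/jar2c.png',im)"
```

```text
time_s: 30.6
eef_pos: [409.0, 319.3, 195.6]
ee_rot: [0.0, 0.766, 0.643, 0.0]
force: [0.3, -0.4, -0.5]
grip_width: 0.514
grip_force: 40.8
[  0.3   1.  127.6]
```

View pics/jar2c.png

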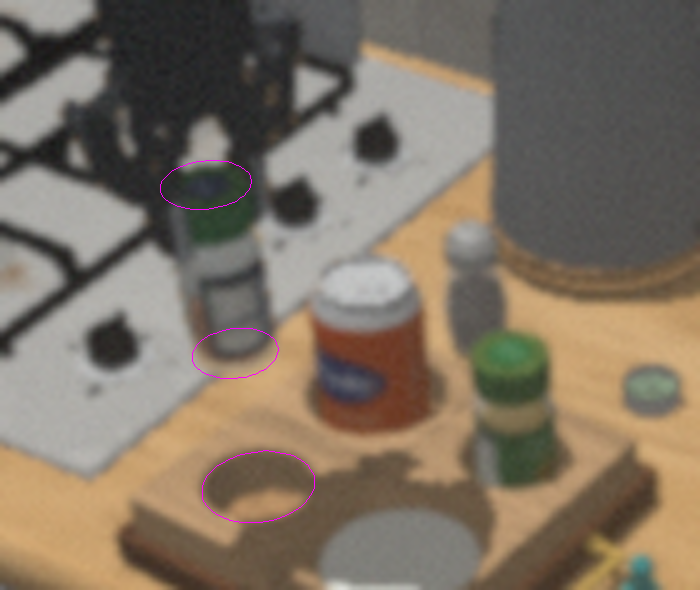

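The jar hangs straight, with its foot at (232,340) within about 2 px of prediction. Jar 1 and the can stand in their wells. Lower.

```bash
python3 -m inch '0 1 10 0 0 0; -1 0 20 0 0 0; 0 0 22 0 0 0; 0 0 22 0 0 0; 0 0 18 0 0 0; 0 0 12 0 0 0; 0 0 8 0 0 0; 0 0 6 0 0 0; 0 0 4 0 0 0; 0 0 2 0 0 0'
python3 -m inch '0 0 1 0 0 0; 0 0 0.7 0 0 0; 0 0 0.5 0 0 0; 0 0 0.5 0 0 0; 0 0 0.5 0 0 0; 0 0 0 0 0 0; 0 0 0 0 0 0; 0 0 0 0 0 0; 0 0 0 0 0 0; 0 0 0 0 0 0'
```

```text
time_s: 31.48
eef_pos: [409.8, 318.3, 71.3]
ee_rot: [0.0, 0.766, 0.643, 0.0]
force: [-0.3, -0.4, -1.3]
grip_width: 0.515
grip_force: 40.8
time_s: 32.32
eef_pos: [410.2, 318.6, 69.3]
ee_rot: [0.0, 0.766, 0.643, 0.001]
force: [-0.7, 0.3, 5.7]
grip_width: 0.517
grip_force: 41.2
```

```bash
python3 -m inch '0 0 0 0 0 0; 0 0 0 0 0 0; 0 0 0 0 0 0; 0 0 0 0 0 0; 0 0 0 0 0 0; 0 0 0 0 0 0; 0 0 0 0 0 0; 0 0 0 0 0 0; 0 0 0 0 0 0; 0 0 0 0 0 0' 1
python3 -m inch '0 0 -5 0 0 0; 0 0 -10 0 0 0; 0 0 -18 0 0 0; 0 0 -20 0 0 0; 0 0 -20 0 0 0; 0 0 -20 0 0 0; 0 0 -18 0 0 0; 0 0 -12 0 0 0; 0 0 -5 0 0 0; 0 0 0 0 0 0' 
python3 -c "
from h import *
print(togo([492.5,-110.7,11]))"
```

```text
time_s: 33.15
eef_pos: [409.8, 318.3, 68.3]
ee_rot: [0.0, 0.766, 0.643, -0.0]
force: [-0.2, 0.1, 0.1]
grip_width: 1.001
grip_force: 0.0
time_s: 33.98
eef_pos: [410.2, 318.5, 197.9]
ee_rot: [0.0, 0.766, 0.643, 0.001]
force: [0.1, -0.1, 0.1]
grip_width: 1.003
grip_force: 0.0
[-408.7  155.2  186.6]
```

```bash
python3 -m inch '-10 0 0 0 0 0; -20 6 0 0 0 0; -29 12 0 0 0 0; -29 12 0 0 0 0; -29 12 0 0 0 0; -29 12 0 0 0 0; -29 12 0 0 0 0; -29 12 0 0 0 0; -29 12 0 0 0 0; -29 12 0 0 0 0' >/dev/null
python3 -m inch '-29 12 0 0 0 0; -29 12 0 0 0 0; -29 12 0 0 0 0; -29 12 0 0 0 0; -20 5 0 0 0 0; -10 0 0 0 0 0; 0 0 0 0 0 0; 0 0 10 0 0 0; 0 0 20 0 0 0; 0 0 10 0 0 0' 
python3 -c "
from h import *
from rig import ctrl
print(togo([492.5,-110.7,11]))
c=ctrl.capture('top');d=ctrl.capture('scene');o=[]
for c,x0,y0 in((c,140,130),(d,290,150)):
  f=6;im=cv2.resize(np.ascontiguousarray(c['image'][y0:y0+95,x0:x0+66,::-1]),None,fx=f,fy=f,interpolation=2)
  for x,y,z,dd in ((410.1,320.4,124,46),(514.9,312.8,132,54),(492.5,-110.7,28,60)):circ(im,c,x,y,z,dd,x0,y0,f,(255,0,255))
  o.append(im)
cv2.imwrite('pics/lem.png',np.hstack(o))"
```

```text
time_s: 35.65
eef_pos: [490.4, -108.6, 154.0]
ee_rot: [-0.001, 0.766, 0.643, -0.0]
force: [-0.2, 0.6, -1.1]
grip_width: 1.002
grip_force: 0.0
[ -1.8   2.9 143. ]
```

View pics/lem.png

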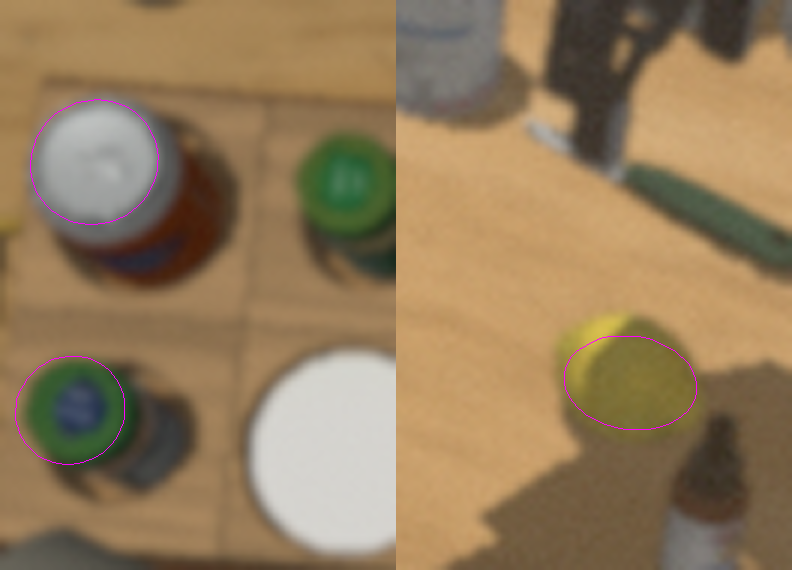

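Jar 2 stands in its well, about 4 mm off axis and within tolerance. The lemon lies where predicted. Descend and grip it.

```bash
python3 -m inch '-2 3 15 0 0 0; 0 0 25 0 0 0; 0 0 25 0 0 0; 0 0 24 0 0 0; 0 0 18 0 0 0; 0 0 14 0 0 0; 0 0 10 0 0 0; 0 0 7 0 0 0; 0 0 4 0 0 0; 0 0 0 0 0 0' 
python3 -m inch '0 0 0 0 0 0; 0 0 0 0 0 0; 0 0 0 0 0 0; 0 0 0 0 0 0; 0 0 0 0 0 0; 0 0 0 0 0 0; 0 0 0 0 0 0; 0 0 0 0 0 0; 0 0 0 0 0 0; 0 0 0 0 0 0' 0 30
python3 -m inch '0 0 -6 0 0 0; 0 0 -12 0 0 0; 0 0 -18 0 0 0; 0 0 -22 0 0 0; 0 0 -22 0 0 0; 0 0 -22 0 0 0; 0 0 -20 0 0 0; 0 0 -15 0 0 0; 0 0 -8 0 0 0; 0 0 0 0 0 0' 
python3 -c "
from h import *
print(togo([402.7,215.5,52]))"
```

```text
time_s: 36.58
eef_pos: [494.1, -112.7, 14.2]
ee_rot: [-0.0, 0.766, 0.643, -0.0]
force: [0.0, 0.4, -0.1]
grip_width: 0.999
grip_force: 0.0
time_s: 37.42
eef_pos: [494.6, -113.3, 16.0]
ee_rot: [0.001, 0.766, 0.643, 0.0]
force: [-5.2, 0.5, 15.0]
grip_width: 0.52
grip_force: 27.9
time_s: 38.25
eef_pos: [494.7, -113.2, 160.9]
ee_rot: [0.001, 0.766, 0.643, 0.001]
force: [0.3, -0.3, -0.7]
grip_width: 0.003
grip_force: 0.0
[ 307.8 -148.1  108.2]
```

The grip slipped off the lemon because it closed above the equator. I open and look.

```bash
python3 -m inch '30 0 0 0 0 0; 35 0 0 0 0 0; 35 0 0 0 0 0; 35 0 0 0 0 0; 35 0 0 0 0 0; 30 0 0 0 0 0; 0 0 0 0 0 0; 0 0 0 0 0 0; 0 0 0 0 0 0; 0 0 0 0 0 0' 1
python3 -c "
from h import *
from rig import ctrl
c=ctrl.capture('top');d=ctrl.capture('scene');o=[]
for c,x0,y0 in((c,300,140),(d,290,170)):
  f=6;im=cv2.resize(np.ascontiguousarray(c['image'][y0:y0+90,x0:x0+66,::-1]),None,fx=f,fy=f,interpolation=2)
  h=cv2.cvtColor(c['image'],cv2.COLOR_RGB2HSV);m=cv2.inRange(h,(22,150,60),(34,255,255))
  n,l,st,ce=cv2.connectedComponentsWithStats(m)
  for i in range(1,n):
    if st[i,4]>80 and x0<ce[i][0]<x0+66 and y0<ce[i][1]<y0+90:
      mo=cv2.moments((l==i).astype(np.uint8),True);a=.5*np.arctan2(2*mo['mu11'],mo['mu20']-mo['mu02'])
      u=ce[i];v=u+10*np.array([np.cos(a),np.sin(a)]);p,q=ray(c,u,28),ray(c,v,28)
      print(st[i],u,p,np.degrees(np.arctan2(*(q-p)[::-1])))
      cv2.circle(im,tuple(int(t) for t in (u-[x0,y0]+.5)*f),3,(255,0,255),-1)
  circ(im,c,492.5,-110.7,28,60,x0,y0,f,(255,0,255))
  o.append(im)
cv2.imwrite('pics/lem2.png',np.hstack(o))"
```

```text
time_s: 39.08
eef_pos: [528.6, 83.1, 158.8]
ee_rot: [-0.0, 0.767, 0.642, -0.0]
force: [0.1, -0.8, -0.2]
grip_width: 0.999
grip_force: 0.0
[306 166  27  20 400] [319.1725 175.795 ] [ 488.3 -108.7] -98.24934417890637
[317 204  22  18 250] [327.212 212.236] [ 493.9 -106.1] -83.8695112687592
```

View pics/lem2.png

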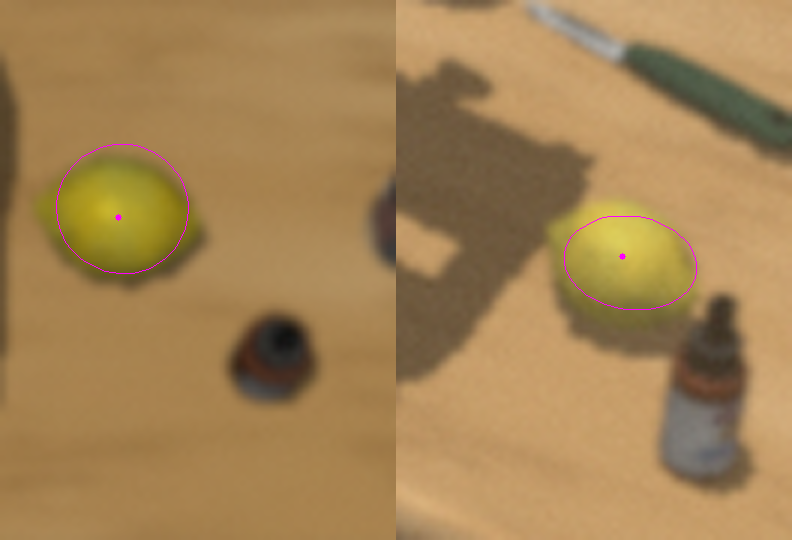

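The lemon only shifted a few mm, to about (488,-111), with the same heading, and the dropper is upright. I have reached the picture limit, so further checks are numeric only. Regrip 10 mm lower.

```bash
python3 -m inch '-15 0 0 0 0 0; -28 0 0 0 0 0; -34 -1 0 0 0 0; -34 -1 0 0 0 0; -34 -1 0 0 0 0; -28 -1 0 0 0 0; -16 -1 0 0 0 0; -9 -1 0 0 0 0; 0 0 0 0 0 0; 0 0 0 0 0 0' >/dev/null
python3 -m inch '0 0 10 0 0 0; 0 0 20 0 0 0; 0 0 25 0 0 0; 0 0 25 0 0 0; 0 0 22 0 0 0; 0 0 18 0 0 0; 0 0 12 0 0 0; 0 0 8 0 0 0; 0 0 0 0 0 0; 0 0 0 0 0 0' 
python3 -c "
from h import *
print(togo([488,-111,4.5]))"
```

```text
time_s: 40.85
eef_pos: [488.6, -109.4, 19.3]
ee_rot: [-0.0, 0.766, 0.643, -0.0]
force: [-0.4, -0.5, -0.1]
grip_width: 0.997
grip_force: 0.0
[-1.7 -0.3 14.8]
```

```bash
python3 -m inch '-1.5 0 4 0 0 0; 0 0 4 0 0 0; 0 0 3 0 0 0; 0 0 2 0 0 0; 0 0 1.5 0 0 0; 0 0 0 0 0 0; 0 0 0 0 0 0; 0 0 0 0 0 0; 0 0 0 0 0 0; 0 0 0 0 0 0' 
python3 -m inch '0 0 0 0 0 0; 0 0 0 0 0 0; 0 0 0 0 0 0; 0 0 0 0 0 0; 0 0 0 0 0 0; 0 0 0 0 0 0; 0 0 0 0 0 0; 0 0 0 0 0 0; 0 0 0 0 0 0; 0 0 0 0 0 0' 0 30
```

```text
time_s: 41.68
eef_pos: [488.3, -111.4, 4.9]
ee_rot: [0.0, 0.766, 0.643, 0.0]
force: [0.5, -0.4, -0.4]
grip_width: 1.002
grip_force: 0.0
time_s: 42.52
eef_pos: [488.7, -111.5, 5.3]
ee_rot: [0.001, 0.766, 0.643, 0.0]
force: [-0.4, 1.0, 5.5]
grip_width: 0.6
grip_force: 30.6
```

```bash
python3 -m inch '0 0 -2 0 0 0; 0 0 -3 0 0 0; 0 0 -3 0 0 0; 0 0 -2 0 0 0; 0 0 0 0 0 0; 0 0 0 0 0 0; 0 0 0 0 0 0; 0 0 0 0 0 0; 0 0 0 0 0 0; 0 0 0 0 0 0' - 40
```

```text
time_s: 43.35
eef_pos: [488.2, -111.4, 14.7]
ee_rot: [-0.0, 0.766, 0.643, -0.0]
force: [-0.2, 0.2, -1.3]
grip_width: 0.587
grip_force: 41.3
```

```bash
python3 -m inch '0 0 -5 0 0 0; 0 0 -9 0 0 0; 0 0 -14 0 0 0; 0 0 -18 0 0 0; 0 0 -20 0 0 0; 0 0 -20 0 0 0; 0 0 -18 0 0 0; 0 0 -12 0 0 0; 0 0 -6 0 0 0; 0 0 0 0 0 0' 
python3 -c "
from h import *
print(togo([402.7,215.5,47]))"
```

```text
time_s: 44.18
eef_pos: [488.8, -111.6, 138.4]
ee_rot: [0.001, 0.766, 0.643, 0.001]
force: [-1.2, -0.4, -0.9]
grip_width: 0.588
grip_force: 41.5
[ 307.3 -141.9   90.8]
```

```bash
python3 -m inch '8 -4 0 0 0 0; 16 -8 0 0 0 0; 24 -11 0 0 0 0; 25 -11.5 0 0 0 0; 25 -11.5 0 0 0 0; 25 -11.5 0 0 0 0; 25 -11.5 0 0 0 0; 25 -11.5 0 0 0 0; 25 -11.5 0 0 0 0; 25 -11.5 0 0 0 0' >/dev/null
python3 -m inch '25 -11.5 0 0 0 0; 25 -11.5 0 0 0 0; 18 -8 0 0 0 0; 10 -5 0 0 0 0; 6 -3 0 0 0 0; 0 0 0 0 0 0; 0 0 0 0 0 0; 0 0 0 0 0 0; 0 0 0 0 0 0; 0 0 0 0 0 0' 
cat > lem.py <<'E'
from h import *
from rig import ctrl
import sys
z=float(sys.argv[1])
for n in('scene','top'):
  c=ctrl.capture(n);h=cv2.cvtColor(c['image'],cv2.COLOR_RGB2HSV);m=cv2.inRange(h,(22,140,50),(34,255,255))
  k,l,st,ce=cv2.connectedComponentsWithStats(m)
  for i in range(1,k):
    if st[i,4]>60:
      p=ray(c,st[i,:2]+(st[i,2:4]-1)/2,z);print(n,st[i],ce[i].round(1),ray(c,ce[i],z),p)
E
python3 lem.py 161
python3 -c "
from h import *
print(togo([402.7,215.5,47]))"
```

```text
time_s: 45.85
eef_pos: [401.5, 215.2, 136.7]
ee_rot: [-0.0, 0.766, 0.642, -0.0]
force: [0.3, 0.6, -1.3]
grip_width: 0.592
grip_force: 41.5
scene [202 147  14  15 130] [208.8 153.6] [407.  208.8] [405.2 208.5]
[ 0.4  1.2 89.8]
```

```bash
python3 -m inch '0.5 1 8 0 0 0; 0 0 15 0 0 0; 0 0 18 0 0 0; 0 0 16 0 0 0; 0 0 12 0 0 0; 0 0 8 0 0 0; 0 0 5 0 0 0; 0 0 3 0 0 0; 0 0 2 0 0 0; 0 0 0 0 0 0'
python3 -m inch '0 0 0.5 0 0 0; 0 0 0.5 0 0 0; 0 0 0.5 0 0 0; 0 0 0.5 0 0 0; 0 0 0 0 0 0; 0 0 0 0 0 0; 0 0 0 0 0 0; 0 0 0 0 0 0; 0 0 0 0 0 0; 0 0 0 0 0 0'
```

```text
time_s: 46.78
eef_pos: [402.5, 216.0, 49.8]
ee_rot: [0.0, 0.766, 0.643, 0.0]
force: [-0.5, -0.2, -1.4]
grip_width: 0.596
grip_force: 41.4
time_s: 47.62
eef_pos: [402.4, 216.0, 47.8]
ee_rot: [-0.0, 0.766, 0.643, -0.0]
force: [0.9, 0.5, -0.4]
grip_width: 0.588
grip_force: 41.4
```

```bash
python3 -m inch '0 0 0.5 0 0 0; 0 0 0.5 0 0 0; 0 0 0.5 0 0 0; 0 0 0 0 0 0; 0 0 0 0 0 0; 0 0 0 0 0 0; 0 0 0 0 0 0; 0 0 0 0 0 0; 0 0 0 0 0 0; 0 0 0 0 0 0'
python3 lem.py 69
```

```text
time_s: 48.45
eef_pos: [402.4, 216.0, 46.6]
ee_rot: [0.0, 0.766, 0.643, -0.0]
force: [-2.6, -2.1, 5.5]
grip_width: 0.586
grip_force: 42.4
scene [205 173  13  16 144] [211.  180.1] [406.5 211.2] [404.9 210.2]
```

```bash
python3 -m inch '0 0 0 0 0 0; 0 0 0 0 0 0; 0 0 0 0 0 0; 0 0 0 0 0 0; 0 0 0 0 0 0; 0 0 0 0 0 0; 0 0 0 0 0 0; 0 0 0 0 0 0; 0 0 0 0 0 0; 0 0 0 0 0 0' 0.7
python3 -m inch '0 0 -2 0 0 0; 0 0 -4 0 0 0; 0 0 -6 0 0 0; 0 0 -10 0 0 0; 0 0 -18 0 0 0; 0 0 -22 0 0 0; 0 0 -22 0 0 0; 0 0 -22 0 0 0; 0 0 -20 0 0 0; 0 0 -12 0 0 0' >/dev/null
python3 -m inch '-25 0 0 0 0 0; -38 0 0 0 0 0; -38 0 0 0 0 0; -38 0 0 0 0 0; -38 0 0 0 0 0; -38 0 0 0 0 0; -38 0 0 0 0 0; -38 0 0 0 0 0; -25 0 0 0 0 0; 0 0 0 0 0 0'
python3 lem.py 69
```

```text
time_s: 49.38
eef_pos: [402.4, 216.0, 46.3]
ee_rot: [-0.0, 0.766, 0.643, 0.0]
force: [-0.5, -0.1, 0.1]
grip_width: 0.7
grip_force: 0.0
time_s: 51.05
eef_pos: [346.9, -98.7, 185.0]
ee_rot: [0.001, 0.768, 0.641, -0.0]
force: [-0.4, 1.3, -0.8]
grip_width: 0.7
grip_force: 0.0
scene [198 170  20  18 278] [207.6 178.7] [406.5 222.7] [407.  223.4]
top [181 196  29  18 360] [196.  204.6] [401.6 217.9] [401.7 220.4]
```

```bash
python3 -c "
from h import *
from rig import ctrl
for n,bs in(('top',[('drop',337,191,16,17),('brown',361,162,22,24)]),('scene',[('drop',333,217,17,35),('brown',364,205,26,40)])):
  a=pickle.load(open(n+'.pkl','rb'))['image'];b=ctrl.capture(n)['image']
  for k,x,y,w,h in bs:
    r=cv2.matchTemplate(b[y-12:y+h+12,x-12:x+w+12],a[y:y+h,x:x+w],5);_,m,_,l=cv2.minMaxLoc(r);print(n,k,round(m,3),l[0]-12,l[1]-12)
c=ctrl.capture('top')
h=cv2.cvtColor(c['image'],cv2.COLOR_RGB2HSV);m=cv2.inRange(h,(45,90,30),(80,255,255));k,l,st,ce=cv2.connectedComponentsWithStats(m)
print([(ce[i].round(1),ray(c,ce[i],124)) for i in range(1,k) if st[i,4]>60])
"
```

```text
top drop 0.388 11 1
top brown 1.0 0 0
scene drop 0.771 0 0
scene brown 0.988 0 0
[(array([198.4, 161.4]), array([504.4, 204.3])), (array([153.8, 198.8]), array([407.7, 313.7]))]
```

```bash
python3 -m inch '0 0 0 0 0 0; 0 0 0 0 0 0; 0 0 0 0 0 0; 0 0 0 0 0 0; 0 0 0 0 0 0; 0 0 0 0 0 0; 0 0 0 0 0 0; 0 0 0 0 0 0; 0 0 0 0 0 0; 0 0 0 0 0 0' >/dev/null; python3 -c "
from rig import ctrl
print(ctrl.finish_job())"
```

```text
the job is handed in; nothing more can be done
None
```

The can, both green-lidded jars and the lemon are in their wells and the job is handed in at about 52 s (no verdict came back); the brown jar and dropper stand where they were, but I viewed 15 pictures, one over the limit of 14, made one wrong-direction swing that touched nothing, and the lemon slipped out of the first grip before a second try held.

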